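Swing the bench lamp aside and hold the sprung bin lid just below its balance point

TASK

The bench lamp hangs over the grey steel bin: swing its stiff boom about a quarter turn, off the lid and round to the robot's side, until it lies parallel to the bin's short sides, and leave it there. Then take the lid's bar handle, raise the sprung lid past its balance point (57 degrees open) without letting it fly back to its stop, bring it down again to just below the balance point, within ten degrees, and finish holding it still there with the gripper, so that it would fall shut if let go. Leave the mug, the cup, the tape measure, the scraper and everything else on the table where they are.

Things in the scene. Friction and masses are not known exactly. Their poses are not given: they have to be found in the camera images.
- bin: grey sheet-steel bin, fixed, 160 (x) x 260 (y) x 110 mm high; origin at the centre of its underside on the table; its +x points from the bar-handle side to the hinge side, its y runs along the hinge; its short sides run along x
- lid (a joint): lid angle in rad: 0 shut (level), grows as it is raised, stop at 1.40. A spring carries part of its weight: below the balance point at 1.00 rad (57 degrees) it falls shut, above it it springs open to the stop. About 2 N at the bar lift it from shut, under 1 N moves it near the balance point. Just below the balance point means 0.83 to 0.98
- lid_hinge (a point): middle of the lid's hinge axle, 88 mm along +x from the bin's centre and 110 mm up; the axle runs along the bin's y. The lid is steel, 160 x 264 x 4 mm, its top 115 mm above the table when shut
- lid_bar (a point): centre of the lid's bar handle: round bar 12 mm thick, 124 mm long, parallel to the hinge, on 10 mm stalks 60 mm either side of centre. Lid shut: 192 mm toward the bin's -x from the hinge axle, 36 mm above it, 18 mm beyond the lid's front edge. It turns with the lid about the axle; at the balance point it is 291 mm above the table. Pinch it from above across the bar; it turns between the fingers
- boom_axis (a point): where the lamp's upright pivot axis meets its boom, 176 mm above the table; the lamp is a fixed 110 mm round foot with an 18 mm post, beside the bin on its +y side; its axes turn with the foot
- boom (a joint): swing of the lamp's boom about the upright axis in rad: at 0 it points to the foot's -y (over the bin), it grows clockwise seen from above, so that at 1.57 it points to the foot's -x (the robot's side); range -0.5 to 2.4. The joint is stiff (about 1.5 N at the head moves it) and stays where it is left
- boom_grip (a point): centre of the upright black grip on the lamp head, 18 mm thick, free from 186 to 242 mm above the table (this point at 222 mm), 190 mm from the pivot axis at the boom's far end; the flat head under it is 80 mm wide, its underside 164 mm above the table; this point's -y axis points along the boom from pivot to head
- mug: white mug, 95 mm high, loose bystander; origin under its centre
- clear_cup: clear plastic cup, 101 mm high, loose bystander; origin under its centre
- measure_mid (a point): tape measure 39 x 80 x 62 mm standing on the table, loose bystander; its centre
- scraper: flat half-moon plastic scraper 55 x 140 x 4 mm, loose bystander behind the bin; origin under its centre

How it is judged (in metres and radians):
On the way, in this order (a step that is already met when the one before it is completed fails the run):
1. the lamp's boom has been swung parallel to the bin's short sides (within 15 degrees) and stands still, the lid still shut (angle between the y axis of boom_grip and the x axis of bin, either way round below 0.26 rad and velocity of joint boom between -0.05 and 0.05 rad/s and value of joint lid below 0.1 rad), for 0.2 s.
2. the lid has been raised past its balance point (over 1.04 rad) (value of joint lid above 1.04 rad), for 0.1 s.
At the end, for the whole second after the job is handed in: The gripper's fingers hold the lid (contact force over 0.1 N) still at 0.79 to 0.985 rad, just below its balance point at 1.00 rad, and the lamp's boom is parallel to the bin's short sides within 15 degrees (value of joint lid between 0.79 and 0.985 rad and velocity of joint lid between -0.05 and 0.05 rad/s and contact force between the fingers and lid above 0.1 N and angle between the y axis of boom_grip and the x axis of bin, either way round below 0.26 rad); the arm keeps its last pose, push and grip.
It fails at once if the lid is raised into the lamp while its boom is still over it (value of joint lid above 0.15 rad and angle between the y axis of boom_grip and the x axis of bin, either way round above 0.6 rad).
It fails at once if the lid flies open to its stop (value of joint lid above 1.36 rad).
It fails at once if a bystander is moved by more than 3 cm (distance of any of mug, clear_cup, measure_mid, scraper from where it was at the start of the episode above 0.03 m).
It also fails if it takes over 54 s, if anything falls off the work surface, if the arm or the gripper's body presses on something with over 40 N, if the wrist force passes 120 N, or if a joint passes its speed limit or range.

ROBOT

A 7-joint arm with a two-finger parallel gripper is mounted at the origin on a cart in front of the work surface, level with it; the furniture and walls round the work are solid. World frame = base frame: x ahead of the robot, y to its left, z up, the work surface at z = 0. Lengths are in m, angles in degrees, forces in N, time in s.
With the tool pointing down it reaches from about 0.4 to 0.85 m from the base axis. Payload 10.4 kg.
Tool frame: the origin (TCP) lies midway between the tips of the shut fingers; the grasp point (between the pads) lies 19 mm behind it; z points along the fingers, y is the direction in which the jaws open and shut (so a half turn about z gives the same grasp; the last joint's range is limited). The gripper opens to 85 mm and grips with 20 to 120 N. Pads are 22 mm wide; open, the fingers measure 114 mm over their backs; the gripper's body (76 mm by 85 mm) begins 54 mm behind the grasp point. The pads swing forward as they close: fully open they stand 13 mm farther back than shut.
Start: joints at [-74.633, 19.034, -3.707, 83.658, 1.238, 77.344, -5.071], TCP at [0.179, 0.599, 0.194] pointing down, gripper open.
Joint ranges: [-148.97, 148.97], [-28.65, 121.19], [-84.17, 76.75], [9.2, 138.47], [-72.65, 252.65], [3.7, 117.97], [-149.18, 149.18]. Speed limits (degrees/s): [127.2, 127.2, 159.86, 159.86, 180, 180, 180].

INTERFACE

Orientations are given as [roll, pitch, yaw] about the fixed x, y, z axes, in that order (R = Rz(yaw) Ry(pitch) Rx(roll)).
In Python, from workcell import sensors, cams, ticket gives the robot as it stands. The module is installed in compiled form; this text tells all that it offers.
- The arm moves only by the tool play_rows, never from a script. Its argument "moves" is text: rows parted by semicolons, each of 7 numbers parted by spaces: the opening, from 0 (shut) to 1 (fully open), then the shift along the tool's x, y, z in mm, then the turn, a rotation vector about the tool's x, y, z in rad. In form: jaw tx ty tz rx ry rz; .... A call has 1 to 8 rows; each row is the pose to reach, as a shift and turn from the pose commanded when the call began, along the tool's axes at that moment; what a row does not reach only later rows make up. A row lasts 1/8 s, in which the tool goes at most 62.5 mm and 10.7 degrees, less where a joint would pass 70% of its speed; a pose out of reach is approached as far as the arm can. A call with a gripper value outside its range is refused whole. The fingers move at their own pace and stop on an object; the grip force is fixed at half the most. Time passes only in rows, so rows that repeat a pose let the fingers close. It gives the time, the measured TCP pose, the force and the opening at its end, in the units of the state.
- sensors.state(): the state, without advancing time (a new reading comes with each control period).
- cams.capture(name): name is "side" or "top" or "wrist"; returns (picture, depth): 400x640x3 uint8, blue, green, red; 400x640 float32, m along the optical axis (not along the pixel's ray), 0 where there is no reading.
- cams.camera_model(name): a dict with "vertical_fov" (degrees; the focal length in pixels is half the picture's height over the tangent of half this angle, whatever the lens; pixels are square), "cx", "cy" (the principal point, pixels), "eye" and "attitude" of the camera in the world; the wrist camera has in their place "hand_eye" (4x4, takes a point from camera to tool coordinates, whose origin is the TCP and whose axes are the flange's). Camera axes: x right, y down, z forward; pixel columns grow to the right and rows downward; lengths in m; the calibration is good to about 2 mm. A picture is of the moment at which its call begins: read the wrist's pose just before it. camera_model takes no time and is no camera call.
- ticket.hand_in(): hands the job in, once; it reports no verdict.
The state is a dict: "time": time; "joints": joint angles; "qvel": joint speeds; "tau": joint torques, N m; "position": TCP position; "orientation": TCP orientation; "contact_force": force on the tool from outside, world axes, zero at the start; "moment": the same for the moment, N m; "gripper_width": opening from 0.0 (shut) to 1.0 (fully open).
Only numpy, scipy, OpenCV 4.12 (cv2) and the standard library are available. Lean on these libraries where they do the work, as an engineer would, in place of code of your own. Each camera call takes 0.05 s, during which the arm holds its last target. There are 200 camera calls.

## Working session

There is one attempt and no reset: what is moved stays moved. The work goes in short steps, Python scripts to look and compute and a tool call to move; the robot and the scene stay as the last step left them, time stands still between calls to the robot, and variables do not carry over. Pictures are saved under pics/ and viewed, about 8 in all and at most 12, crops included, and the job is handed in when it is done.

Besides the shell and the picture viewer there is one more tool, called as name(argument=value, ...), one argument or row to a line, values as JSON. play_rows: Moves the arm, as the interface text tells. Its arguments: {"type":"object","properties":{"moves":{"type":"string"}},"required":["moves"]}

```bash
mkdir -p pics; cat > h.py <<'E'
import numpy as np, cv2
from workcell import sensors, cams, ticket
from scipy.spatial.transform import Rotation as R
def cap(n,f):
    s=sensors.state(); p,d=cams.capture(n); cv2.imwrite(f'pics/{f}.png',p); np.savez(f'{f}.npz',d=d,pos=s['position'],ori=s['orientation'],n=n); return p,d
def world(f,u,v,depth=None):
    z=np.load(f+'.npz'); n=str(z['n']); m=cams.camera_model(n); F=200/np.tan(np.radians(m['vertical_fov']/2))
    d=z['d'][int(round(v)),int(round(u))] if depth is None else depth
    c=np.array([(u-m['cx'])/F*d,(v-m['cy'])/F*d,d])
    if n=='wrist':
        t=np.array(m['hand_eye'])@np.r_[c,1]; return R.from_euler('xyz',z['ori'],degrees=True).apply(t[:3])+z['pos']
    A=np.array(m['attitude']); Rm=A if A.shape==(3,3) else R.from_euler('xyz',A,degrees=True).as_matrix()
    return Rm@c+np.array(m['eye'])
def st():
    s=sensors.state(); print({k:np.round(s[k],3) for k in ['time','joints','position','orientation','contact_force','gripper_width']})
E
python3 - <<'E'
from h import *
st()
for n in ['top','side','wrist']: print(n,cams.camera_model(n)); cap(n,n+'0')
E
```

```text
{'time': np.float64(0.0), 'joints': array([-74.635,  19.073,  -3.706,  83.706,   1.237,  77.343,  -5.07 ]), 'position': array([0.179, 0.598, 0.193]), 'orientation': array([-1.79918e+02,  4.00000e-03,  1.63341e+02]), 'contact_force': array([-1.304,  0.059, -0.098]), 'gripper_width': np.float64(1.0)}
top {'vertical_fov': 42.89723960226452, 'cx': 328.8656294945066, 'cy': 206.66883144087876, 'eye': array([0.28734792, 0.03263174, 1.65733783]), 'attitude': array([-169.15720343,    0.8690825 ,  -91.48445804])}
side {'vertical_fov': 52.912063051958484, 'cx': 319.0496756373191, 'cy': 201.654732748234, 'eye': array([ 0.27836469, -1.1426425 ,  0.90235627]), 'attitude': array([-122.02549689,   -1.31931912,  -12.0713079 ])}
wrist {'vertical_fov': 58.440118754657334, 'cx': 320.7726992256572, 'cy': 190.9208511841459, 'hand_eye': array([[-1.12421907e-03, -9.49761626e-01, -3.12972186e-01,
         7.98069742e-02],
       [ 9.99999093e-01, -1.29982954e-03,  3.52459952e-04,
         1.48493976e-04],
       [-7.41563428e-04, -3.12971506e-01,  9.49762226e-01,
        -1.81602389e-01],
       [ 0.00000000e+00,  0.00000000e+00,  0.00000000e+00,
         1.00000000e+00]])}
```

View pics/top0.png

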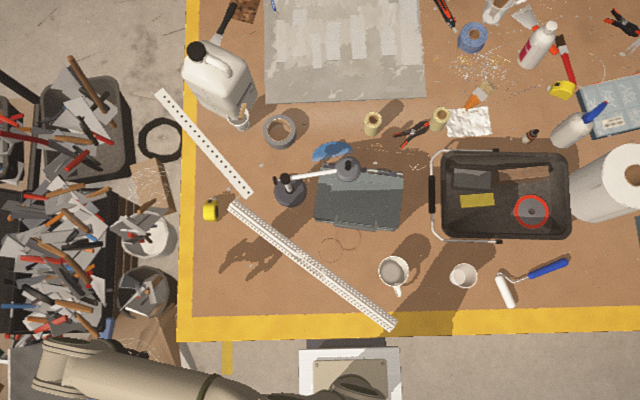

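View pics/side0.png

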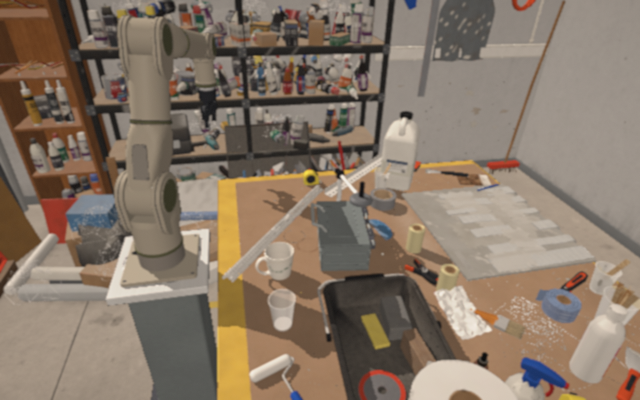

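Top view: bin at about (360,200), lamp foot (290,190) with its head at (347,168), mug (393,272), cup (463,275), scraper (330,150), tape measure (210,210). Next, enlarged crops.

```bash
python3 - <<'E'
from h import *
a=cv2.imread('pics/top0.png')[130:300,190:420]; b=cv2.imread('pics/side0.png')[150:300,220:420]
cv2.imwrite('pics/c1.png',cv2.resize(a,(782,578),interpolation=cv2.INTER_CUBIC))
cv2.imwrite('pics/c2.png',cv2.resize(b,(800,600),interpolation=cv2.INTER_CUBIC))
z=np.load('top0.npz')['d']
for u,v in [(347,168),(345,160),(290,178),(316,176),(330,200),(380,190),(400,195),(360,215),(318,222),(360,226),(395,229),(390,270),(462,275),(330,150),(210,209)]: print((u,v),np.round(world('top0',u,v),3))
E
```

```text
(347, 168) [ 0.68  -0.009  0.208]
(345, 160) [ 0.709 -0.004  0.192]
(290, 178) [0.662 0.162 0.179]
(316, 176) [0.711 0.09  0.001]
(330, 200) [0.603 0.044 0.119]
(380, 190) [ 0.629 -0.111  0.125]
(400, 195) [ 0.614 -0.173  0.112]
(360, 215) [ 0.556 -0.047  0.107]
(318, 222) [ 0.556  0.087 -0.007]
(360, 226) [ 0.515 -0.044  0.149]
(395, 229) [ 0.524 -0.165  0.002]
(390, 270) [ 0.391 -0.142  0.006]
(462, 275) [ 0.369 -0.373 -0.001]
(330, 150) [0.798 0.041 0.007]
(210, 209) [0.597 0.43  0.06 ]
```

View pics/c1.png

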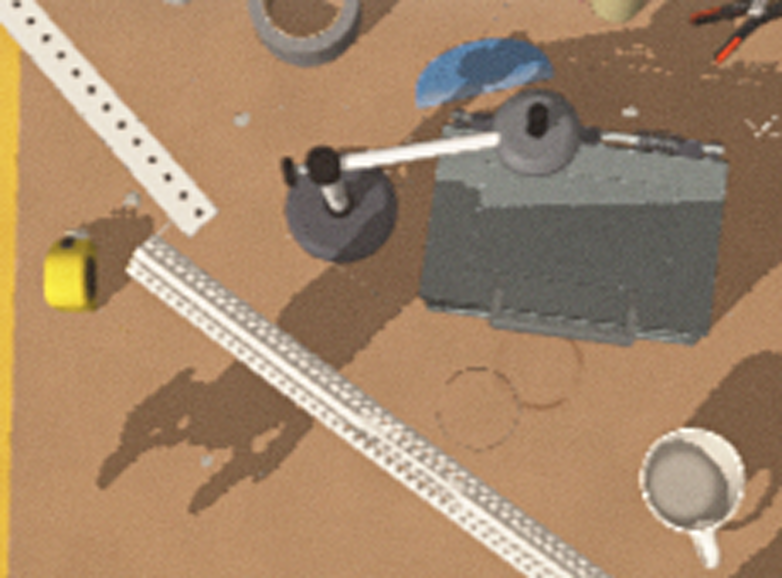

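View pics/c2.png

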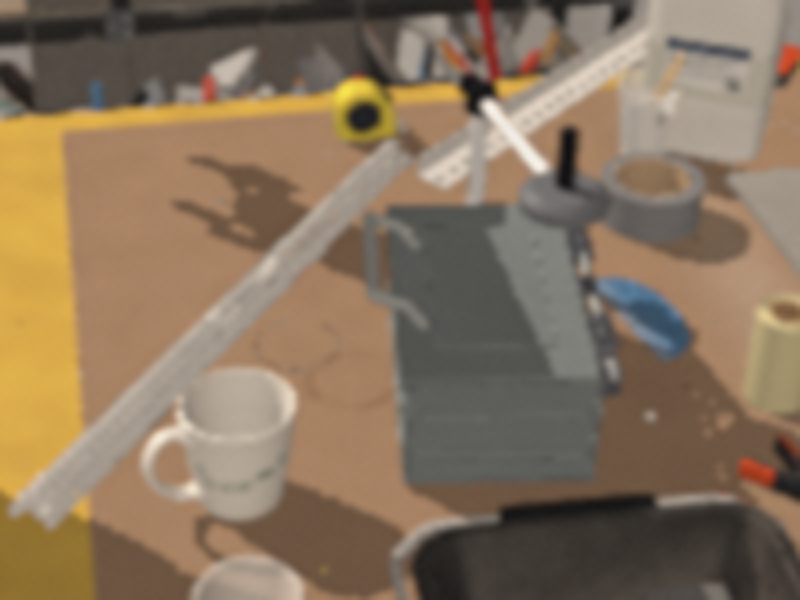

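c1/c2: grip at top px (348,163), side px (362,184); pivot at top px (285.6,178.5); bar ends at top px (335.6,225.6)/(376,229.4) and side px (312.5,204)/(313.8,224). Triangulating these.

```bash
cat >> h.py <<'E'
def tri(*obs):
    A=np.zeros((3,3));b=np.zeros(3);L=[]
    for f,u,v in obs:
        o=world(f,u,v,0.);d=world(f,u,v,1.)-o;d/=np.linalg.norm(d);P=np.eye(3)-np.outer(d,d);A+=P;b+=P@o;L.append((o,P))
    x=np.linalg.solve(A,b);return x,[np.linalg.norm(P@(x-o)) for o,P in L]
def atz(f,u,v,z):
    o=world(f,u,v,0.);d=world(f,u,v,1.)-o;return o+d*(z-o[2])/d[2]
E
python3 - <<'E'
from h import *
np.set_printoptions(precision=4,suppress=True)
print('griptop',tri(('top0',348.2,161.5),('side0',362.5,183)))
print('barL',tri(('top0',335.8,225.4),('side0',312.6,204.5)))
print('barR',tri(('top0',375.9,229.4),('side0',314,224)))
print('pivot',tri(('top0',285.6,178.5),('side0',339,173)))
print('lid FL,FR',atz('top0',190+422/3.4,130+303/3.4,.115),atz('top0',190+703/3.4,130+340/3.4,.115))
print('lid BR, BL',atz('top0',190+727/3.4,130+150/3.4,.115),atz('top0',190+450/3.4,130+120/3.4,.115))
z=np.load('top0.npz')['d']
pts=[];
for v in range(183,225):
  for u in range(310,405):
    p=world('top0',u,v)
    if abs(p[2]-.115)<.012: pts.append(p)
pts=np.array(pts); print(len(pts)); r=cv2.minAreaRect((pts[:,:2]*1000).astype(np.float32)); print(r)
for rng,zz in [((340,356,154,172),(.20,.26))]:
  for v in range(rng[2],rng[3],2):
    print(v,[tuple(np.round(world('top0',u,v),3)) for u in (345,348,351)])
E
```

```text
griptop (array([ 0.6891, -0.0118,  0.2359]), [np.float64(0.00219943705610906), np.float64(0.00219943705610893)])
barL (array([0.5218, 0.0285, 0.1416]), [np.float64(0.0016282394760885027), np.float64(0.0016282394760882253)])
barR (array([ 0.5043, -0.0911,  0.1433]), [np.float64(0.00010030175030812744), np.float64(0.00010030175030803314)])
pivot (array([0.6581, 0.1752, 0.1791]), [np.float64(0.0024100867635691125), np.float64(0.002410086763569125)])
lid FL,FR [0.5457 0.0947 0.115 ] [ 0.5048 -0.1569  0.115 ]
lid BR, BL [ 0.6798 -0.1878  0.115 ] [0.7159 0.0654 0.115 ]Traceback (most recent call last):
  File "<stdin>", line 13, in <module>
  File "h.py", line 7, in world
    z=np.load(f+'.npz'); n=str(z['n']); m=cams.camera_model(n); F=200/np.tan(np.radians(m['vertical_fov']/2))
                                          ~~~~~~~~~~~~~~~~~^^^
ValueError: time passes only in moves, steps and waits
```

play_rows(
  moves="1 0 0 -60 0 0 0; 1 -50 -32 -100 0 0 0.15; 1 -105 -65 -130 0 0 0.3; 1 -160 -100 -160 0 0 0.45; 1 -215 -135 -166 0 0 0.6; 1 -270 -170 -166 0 0 0.7; 1 -310 -200 -166 0 0 0.8; 1 -351 -227 -166 0 0 0.9",
)

```text
time: 1.15
position: [0.4483, 0.2825, 0.3597]
orientation: [180.0, -0.0, 111.6]
contact_force: [0.6, 0.8, -1.5]
gripper_width: 0.999
```

play_rows(
  moves="1 -50 16 0 0 0 0.04; 1 -105 33 0 0 0 0.08; 1 -160 50 0 0 0 0.12; 1 -215 68 0 0 0 0.16; 1 -270 85 0 0 0 0.2; 1 -320 102 0 0 0 0.22; 1 -362 115 0 0 0 0.22; 1 -362 115 0 0 0 0.22",
)

```text
time: 2.15
position: [0.6891, -0.0132, 0.3575]
orientation: [-179.8, 0.1, 98.9]
contact_force: [0.3, 0.4, -0.6]
gripper_width: 1.001
```

```bash
python3 - <<'E'
from h import *
st()
p,d=cap('wrist','w1'); z=np.load('w1.npz')
print(cams.camera_model('wrist')['hand_eye'][0])
E
```

```text
{'time': np.float64(2.15), 'joints': array([-20.663,  29.228,  32.22 ,  54.628, -15.157,  99.834,  14.401]), 'position': array([ 0.689, -0.013,  0.357]), 'orientation': array([-1.79824e+02,  1.15000e-01,  9.88670e+01]), 'contact_force': array([ 0.256,  0.352, -0.596]), 'gripper_width': np.float64(1.001)}
[-0.00112367 -0.95011187 -0.31190733  0.08013835]
```

View pics/w1.png

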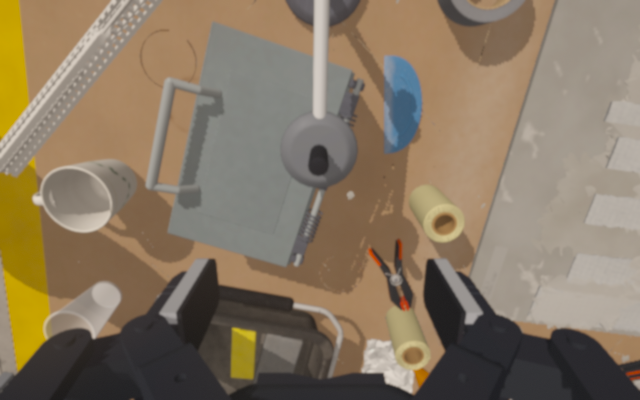

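Wrist view: grip top at about (319,167), its base about (319,151); lid bar from (172,85) to (153,187).

```bash
python3 - <<'E'
from h import *
np.set_printoptions(precision=4,suppress=True)
print(atz('w1',319.5,163,.242), atz('w1',319,152,.186))
print('depth',world('w1',319,166),world('w1',300,150),world('w1',160,130))
print('tri',tri(('w1',319.5,166),('top0',348.2,161.5),('side0',362.5,183)))
a=atz('w1',172,84,.146);b=atz('w1',152,187,.146);print(a,b,(a+b)/2,np.degrees(np.arctan2(-(a-b)[0],(a-b)[1])))
for q in [(214,25),(352,70),(293,264),(169,232)]: print(atz('w1',*q,.115))
E
```

```text
[ 0.6872 -0.006   0.242 ] [ 0.6867 -0.0085  0.186 ]
depth [ 0.6871 -0.0083  0.2435] [ 0.6677 -0.0091  0.1878] [ 0.5143 -0.0182  0.152 ]
tri (array([ 0.6888, -0.0111,  0.2355]), [np.float64(0.00129801378305914), np.float64(0.0028291594343921333), np.float64(0.0016308490043126169)])
[0.5236 0.0312 0.146 ] [ 0.5035 -0.0872  0.146 ] [ 0.5136 -0.028   0.146 ] -9.637137977564604
[0.555  0.0972 0.115 ]
[0.711  0.0746 0.115 ]
[ 0.6773 -0.1797  0.115 ]
[ 0.512 -0.158  0.115]
```

play_rows(
  moves="1 4 2 50 0 0 0; 1 4 2 100 0 0 0; 1 4 2 140 0 0 0; 1 4 2 159 0 0 0; 1 4 2 159 0 0 0; 0 4 2 159 0 0 0; 0 4 2 159 0 0 0; 0 4 2 159 0 0 0",
)

```text
time: 3.2
position: [0.6901, -0.005, 0.2014]
orientation: [179.9, -0.0, 99.2]
contact_force: [0.6, 0.2, -0.1]
gripper_width: 0.378
```

play_rows(
  moves="0 0 0 0 0 0 0; 0 0 0 0 0 0 0",
)

```text
time: 3.45
position: [0.69, -0.0051, 0.2013]
orientation: [179.9, 0.0, 99.2]
contact_force: [-1.5, 0.5, 5.4]
gripper_width: 0.15
```

play_rows(
  moves="0 1 -19 0 0 0 0.1; 0 4.6 -41.5 0 0 0 0.22; 0 11 -63.4 0 0 0 0.34; 0 19.8 -84.4 0 0 0 0.46; 0 31.1 -104 0 0 0 0.58; 0 44.7 -122.4 0 0 0 0.7; 0 60.4 -139 0 0 0 0.82; 0 77.9 -153.4 0 0 0 0.94",
)

```text
time: 4.45
position: [0.5269, 0.0491, 0.2013]
orientation: [179.9, -0.2, 45.1]
contact_force: [10.8, 6.7, -1.0]
gripper_width: 0.152
```

play_rows(
  moves="0 2 -19 0 0 0 0.1; 0 6 -41.5 0 0 0 0.22; 0 13 -63.4 0 0 0 0.34; 0 21.8 -84 0 0 0 0.46; 0 33 -103 0 0 0 0.58; 0 46.5 -121 0 0 0 0.7; 0 62 -137 0 0 0 0.82; 0 79 -151 0 0 0 0.94",
)

```text
time: 5.45
position: [0.4771, 0.2095, 0.2014]
orientation: [-179.9, -0.3, -8.9]
contact_force: [16.7, -4.7, -3.0]
gripper_width: 0.143
```

```bash
python3 - <<'E'
from h import *
st(); cap('top','t1')
a=cv2.imread('pics/t1.png')[130:300,190:420]
cv2.imwrite('pics/c3.png',cv2.resize(a,(782,578),interpolation=cv2.INTER_CUBIC))
E
```

```text
{'time': np.float64(5.45), 'joints': array([ -57.949,    4.907,   31.12 ,  100.473,   -2.467,   75.022,
       -125.179]), 'position': array([0.477, 0.209, 0.201]), 'orientation': array([-179.938,   -0.343,   -8.882]), 'contact_force': array([16.72 , -4.722, -3.019]), 'gripper_width': np.float64(0.143)}
```

View pics/c3.png

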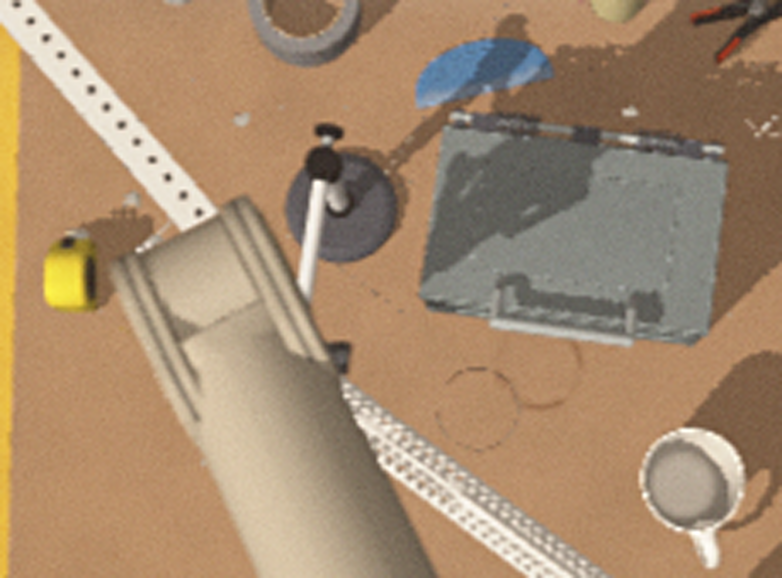

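Boom now lies along (323,165)-(305,290) in the crop, roughly parallel to the bin's left edge (440,125)-(422,303). Release and lift.

play_rows(
  moves="1 0 0 0 0 0 0; 1 0 0 0 0 0 0; 1 0 0 0 0 0 0; 1 0 0 0 0 0 0; 1 0 0 -40 0 0 0; 1 0 0 -90 0 0 0; 1 0 0 -120 0 0 0; 1 0 0 -120 0 0 0",
)

```text
time: 6.5
position: [0.475, 0.2102, 0.3229]
orientation: [-179.8, -0.2, -8.6]
contact_force: [0.4, 0.8, -0.8]
gripper_width: 1.0
```

```bash
python3 - <<'E'
from h import *
st(); cap('wrist','w2')
E
```

```text
{'time': np.float64(6.5), 'joints': array([ -58.624,    2.328,   31.151,   88.388,   -1.255,   89.391,
       -126.039]), 'position': array([0.475, 0.21 , 0.323]), 'orientation': array([-1.79824e+02, -1.55000e-01, -8.55300e+00]), 'contact_force': array([ 0.396,  0.801, -0.808]), 'gripper_width': np.float64(1.0)}
```

View pics/w2.png

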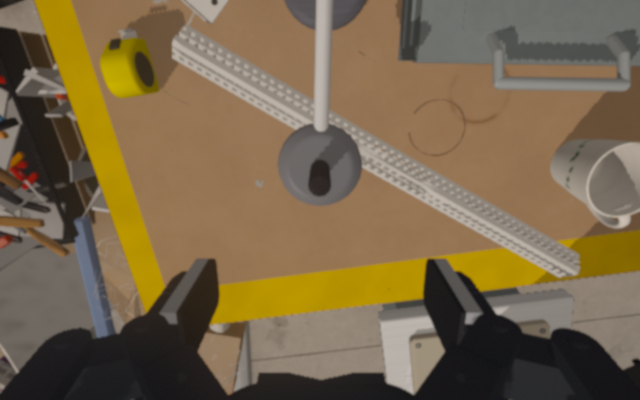

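Wrist view after release: boom vertical in the image (column 322), parallel to the bin's left edge (column 403) and square to the bar from (496,84) to (630,85). So the boom is aligned. Now the bar.

```bash
python3 - <<'E'
from h import *
np.set_printoptions(precision=4,suppress=True)
print('tri L',tri(('w2',500,84),('w1',171,86),('top0',335.8,225.4),('side0',312.6,204.5)))
print('tri R',tri(('w2',628,84.5),('w1',153,185),('top0',375.9,229.4),('side0',314,224)))
a=atz('w2',496,84,.146);b=atz('w2',631,84.5,.146);print(a,b,(a+b)/2,np.degrees(np.arctan2(-(a-b)[0],(a-b)[1])))
print('boom',atz('w2',322,120,.176),atz('w2',323.5,5,.176), 'depth bar',world('w2',560,84))
s=sensors.state();Rm=R.from_euler('xyz',s['orientation'],degrees=True)
print(Rm.inv().apply(np.array([.5135,-.029,.25])-s['position'])*1000)
E
```

```text
tri L (array([0.5208, 0.0286, 0.1424]), [np.float64(0.0009455950791018921), np.float64(0.0010191538182232093), np.float64(0.000744680231704251), np.float64(0.0026156743984219037)])
tri R (array([ 0.503 , -0.0896,  0.1437]), [np.float64(0.0028501329018167784), np.float64(0.00434905867691807), np.float64(0.0020174753638284135), np.float64(0.0018825421395117978)])
[0.5208 0.0342 0.146 ] [ 0.501  -0.0936  0.146 ] [ 0.5109 -0.0297  0.146 ] -8.815836020633979
boom [0.5155 0.2038 0.176 ] [0.6082 0.1886 0.176 ] depth bar [ 0.5125 -0.0216  0.1538]
[ 74.1067 230.6483  70.9038]
```

play_rows(
  moves="1 0 30 0 0 0 -0.18; 1 10 60 0 0 0 -0.36; 1 20 90 0 0 0 -0.54; 1 30 120 0 0 0 -0.72; 1 45 150 0 0 0 -0.9; 1 55 180 10 0 0 -1.08; 1 65 210 30 0 0 -1.26; 1 72.6 230.6 50 0 0 -1.44",
)

```text
time: 7.55
position: [0.5111, -0.0305, 0.2689]
orientation: [-179.9, 0.0, 74.2]
contact_force: [-0.2, -0.5, -1.5]
gripper_width: 0.999
```

play_rows(
  moves="1 0 0 0 0 0 -0.127; 1 0 0 0 0 0 -0.127",
)

```text
time: 7.8
position: [0.511, -0.029, 0.2695]
orientation: [-179.9, 0.0, 81.2]
contact_force: [-0.1, 0.8, -0.6]
gripper_width: 1.001
```

```bash
python3 - <<'E'
from h import *
np.set_printoptions(precision=4,suppress=True)
st(); cap('wrist','w3')
s=sensors.state();Rm=R.from_euler('xyz',s['orientation'],degrees=True)
print(Rm.inv().apply(np.array([.512,-.030,.13])-s['position'])*1000)
cv2.imwrite('pics/w3c.png',cv2.imread('pics/w3.png'))
E
```

```text
{'time': np.float64(7.8), 'joints': array([-45.47 ,   1.702,  45.261,  95.463,  -1.205,  83.44 ,  -8.914]), 'position': array([ 0.511, -0.029,  0.269]), 'orientation': array([-179.903,    0.028,   81.168]), 'contact_force': array([-0.074,  0.783, -0.646]), 'gripper_width': np.float64(1.001)}
[ -1.1018   1.1143 139.8281]
```

View pics/w3.png

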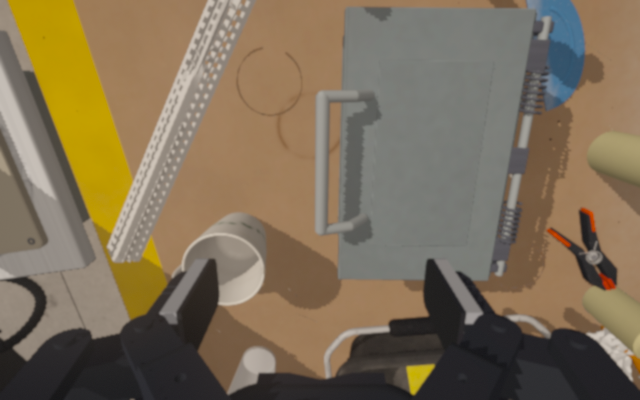

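Wrist view: bar upright at column 322 (rows 95-232), centred between the jaws and square to them. Descend and grip.

play_rows(
  moves="1 0 0 50 0 0 0; 1 0 0 100 0 0 0; 1 0 0 130 0 0 0; 1 0 0 139 0 0 0; 0 0 0 139 0 0 0; 0 0 0 139 0 0 0; 0 0 0 139 0 0 0; 0 0 0 139 0 0 0",
)

```text
time: 8.85
position: [0.512, -0.0288, 0.1321]
orientation: [180.0, -0.0, 81.2]
contact_force: [-0.3, 0.2, -0.5]
gripper_width: 0.147
```

play_rows(
  moves="0 0 0 0 0 0 0; 0 0 0 0 0 0 0; 0 0 0 0 0 0 0",
)

```text
time: 9.22
position: [0.5116, -0.0289, 0.1315]
orientation: [-180.0, -0.0, 81.2]
contact_force: [0.7, -1.2, -0.1]
gripper_width: -0.002
```

```bash
python3 - <<'E'
from h import *
st(); cap('wrist','w4'); cap('side','s4')
w=cv2.imread('pics/w4.png'); s=cv2.imread('pics/s4.png')[150:270,260:420]
cv2.imwrite('pics/m4.png',np.vstack([cv2.resize(w[100:400,120:520],(400,300)),cv2.resize(s,(400,300),interpolation=cv2.INTER_CUBIC)]))
E
```

```text
{'time': np.float64(9.225), 'joints': array([-43.446,   8.468,  45.606, 107.263,  -6.571,  66.934,  -4.335]), 'position': array([ 0.512, -0.029,  0.132]), 'orientation': array([-1.79993e+02, -3.00000e-03,  8.12350e+01]), 'contact_force': array([ 0.738, -1.207, -0.14 ]), 'gripper_width': np.float64(-0.002)}
```

View pics/m4.png

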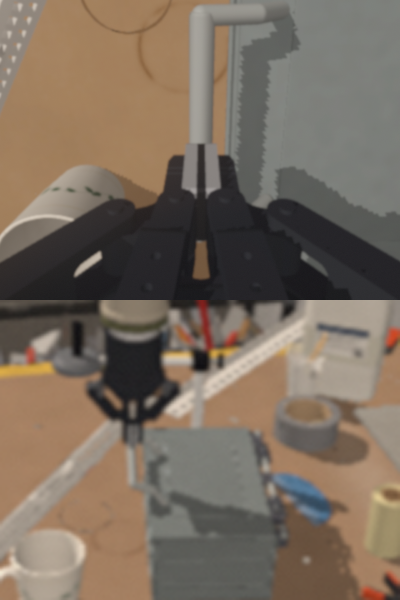

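```bash
python3 - <<'E'
from h import *
np.set_printoptions(precision=4,suppress=True)
for u,v in [(320,150),(320,200),(320,230),(320,240),(315,248),(328,248),(312,260),(329,260),(312,280),(329,280),(320,255),(320,270)]: print((u,v),world('w4',u,v))
E
```

```text
(320, 150) [0.519  0.0181 0.1542]
(320, 200) [ 0.5152 -0.0062  0.1525]
(320, 230) [ 0.5128 -0.0212  0.1534]
(320, 240) [ 0.512  -0.0268  0.1529]
(315, 248) [ 0.5113 -0.0179  0.1782]
(328, 248) [ 0.5167 -0.0182  0.1791]
(312, 260) [ 0.5104 -0.0169  0.1899]
(329, 260) [ 0.5169 -0.0184  0.189 ]
(312, 280) [ 0.5107 -0.0172  0.2036]
(329, 280) [ 0.5166 -0.0181  0.2037]
(320, 255) [ 0.5135 -0.0174  0.1858]
(320, 270) [ 0.5135 -0.0175  0.197 ]
```

```bash
python3 - <<'E'
from h import *
np.set_printoptions(precision=4,suppress=True)
for f,tz in(('w3',.2695),('w4',.1315)):
  d=np.load(f+'.npz')['d']
  for u in (190,200,205,210,214,312,316,325,329,432,440):
    col=[(v,world(f,u,v)) for v in range(236,300,3)] if 0 else None
  m=cams.camera_model('wrist');F=200/np.tan(np.radians(m['vertical_fov']/2));H=np.array(m['hand_eye'])
  v,u=np.mgrid[0:400,0:640];P=np.stack([(u-m['cx'])/F*d,(v-m['cy'])/F*d,d,np.ones_like(d)],-1)@H.T
  P=P[...,:3];M=(abs(P[...,0])<.03)&(abs(P[...,1])<.07)&(P[...,2]>-.08)&(P[...,2]<.02)&(d>.02)
  Q=P[M]; print(f,len(Q)); 
  h=np.argsort(-Q[:,2])[:2000:150]; print(np.c_[Q[h],np.argwhere(M)[h]])
E
```

```text
w3 4794
[[ -0.0034  -0.0427  -0.0514 284.     218.    ]
 [ -0.0011   0.043   -0.0544 283.     425.    ]
 [ -0.001    0.0429  -0.0561 285.     426.    ]
 [  0.0053   0.0428  -0.0573 273.     428.    ]
 [  0.0109   0.0431  -0.0586 262.     431.    ]
 [  0.0067   0.0544  -0.0597 273.     460.    ]
 [  0.0116   0.0443  -0.0606 263.     436.    ]
 [ -0.0019   0.043   -0.0616 295.     430.    ]
 [  0.0102  -0.0426  -0.0625 269.     207.    ]
 [  0.0093   0.043   -0.0634 272.     434.    ]
 [  0.0021   0.043   -0.0643 290.     433.    ]
 [  0.0112   0.0474  -0.0651 270.     448.    ]
 [  0.0081  -0.0532  -0.066  279.     176.    ]
 [  0.0097   0.043   -0.0667 276.     437.    ]]
w4 13076
[[  0.004    0.0186   0.0197 207.     351.    ]
 [ -0.013    0.0328   0.0167 235.     374.    ]
 [  0.0164   0.0466   0.0164 189.     400.    ]
 [  0.0084   0.0324   0.0163 202.     375.    ]
 [  0.0141   0.0286   0.0162 193.     369.    ]
 [ -0.0068   0.0198   0.0161 226.     353.    ]
 [  0.019    0.0243   0.0161 185.     362.    ]
 [  0.001    0.0303   0.016  214.     371.    ]
 [ -0.012    0.0363   0.0159 234.     380.    ]
 [ -0.0035   0.0496   0.0159 221.     403.    ]
 [ -0.0073   0.0252   0.0158 227.     362.    ]
 [  0.0099   0.0346   0.0158 200.     379.    ]
 [  0.013    0.0228   0.0157 195.     359.    ]
 [  0.0043   0.0319   0.0157 209.     374.    ]]
```

The shut fingers are empty. The wrist depth puts the tips about 38 mm behind the reported TCP: open tips at tool z -51 mm against the stated -13, shut tips at about z 0.17 above the bar. So I open and go 38 mm lower, watching the force.

play_rows(
  moves="1 0 0 0 0 0 0; 1 0 0 0 0 0 0; 1 0 0 0 0 0 0; 1 0 0 0 0 0 0; 1 0 0 10 0 0 0; 1 0 0 20 0 0 0; 1 0 0 28 0 0 0; 1 0 0 28 0 0 0",
)

```text
time: 10.32
position: [0.5111, -0.029, 0.1027]
orientation: [-179.9, 0.0, 81.2]
contact_force: [-0.4, 0.3, 0.5]
gripper_width: 0.998
```

play_rows(
  moves="1 0 0 5 0 0 0; 1 0 0 10 0 0 0; 0 0 0 10 0 0 0; 0 0 0 10 0 0 0; 0 0 0 10 0 0 0; 0 0 0 10 0 0 0; 0 0 0 10 0 0 0; 0 0 0 10 0 0 0",
)

```text
time: 11.32
position: [0.5115, -0.0289, 0.0936]
orientation: [-180.0, -0.0, 81.2]
contact_force: [-2.8, 1.9, 3.7]
gripper_width: 0.116
```

```bash
python3 - <<'E'
from h import *
st(); cap('wrist','w5')
cv2.imwrite('pics/w5c.png',cv2.imread('pics/w5.png')[100:400,120:520])
E
```

```text
{'time': np.float64(11.325), 'joints': array([-42.277,  11.518,  45.129, 109.671,  -9.204,  62.472,  -2.216]), 'position': array([ 0.511, -0.029,  0.094]), 'orientation': array([-1.79979e+02, -1.70000e-02,  8.12290e+01]), 'contact_force': array([-2.778,  1.852,  3.652]), 'gripper_width': np.float64(0.116)}
```

View pics/w5c.png

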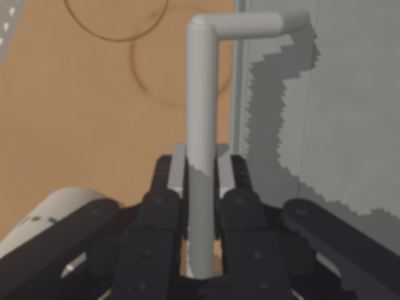

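Bar sits between the pads (width 0.116 rather than shut). Raising along the arc.

play_rows(
  moves="0 0 3.3 -14.3 0 0 0; 0 0 7.6 -28.3 0 0 0; 0 0 12.9 -41.9 0 0 0; 0 0 19.3 -55.1 0 0 0; 0 0 26.6 -67.8 0 0 0; 0 0 34.8 -79.9 0 0 0; 0 0 43.9 -91.4 0 0 0; 0 0 53.9 -102.1 0 0 0",
)

```text
time: 12.38
position: [0.5626, -0.0372, 0.197]
orientation: [-179.7, -0.0, 81.2]
contact_force: [-23.8, 1.9, 16.6]
gripper_width: 0.109
```

```bash
python3 - <<'E'
from h import *
st(); cap('side','s6')
cv2.imwrite('pics/s6c.png',cv2.resize(cv2.imread('pics/s6.png')[130:280,260:420],(640,600),interpolation=cv2.INTER_CUBIC))
E
```

```text
{'time': np.float64(12.375), 'joints': array([-39.901,  13.915,  46.297,  94.668, -10.369,  76.186,  -0.678]), 'position': array([ 0.563, -0.037,  0.197]), 'orientation': array([-1.79655e+02, -3.50000e-02,  8.12180e+01]), 'contact_force': array([-23.781,   1.884,  16.592]), 'gripper_width': np.float64(0.109)}
```

View pics/s6c.png

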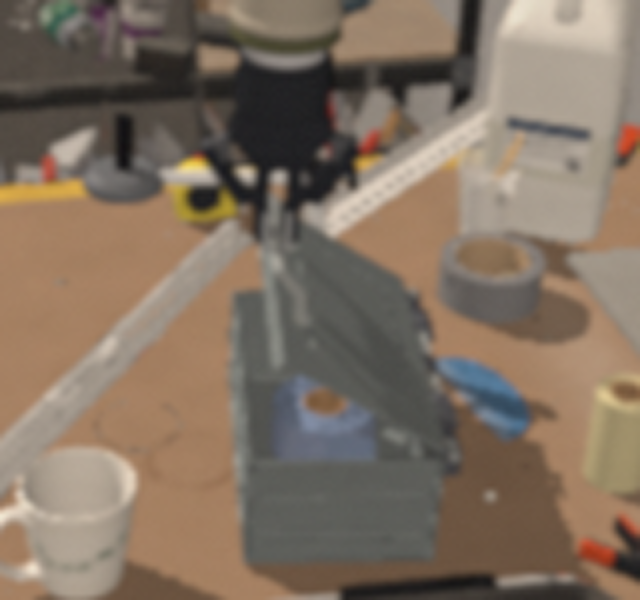

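play_rows(
  moves="0 0 9.2 -11.5 0 0 0; 0 0 20.5 -21.4 0 0 0; 0 0 32.7 -29.8 0 0 0; 0 0 45.6 -37.2 0 0 0; 0 0 45.6 -37.2 0 0 0",
)

```text
time: 13.05
position: [0.611, -0.0452, 0.2354]
orientation: [179.9, 0.0, 81.2]
contact_force: [-8.6, -0.2, 11.0]
gripper_width: 0.109
```

play_rows(
  moves="0 0 10.5 -5.7 0 0 0; 0 0 21.3 -10.5 0 0 0; 0 0 30.5 -14 0 0 0; 0 0 38 -16.5 0 0 0; 0 0 42 -17.5 0 0 0; 0 0 42 -17.5 0 0 0",
)

```text
time: 13.8
position: [0.6525, -0.0521, 0.2531]
orientation: [179.8, 0.1, 81.2]
contact_force: [-4.1, -2.8, 8.5]
gripper_width: 0.111
```

```bash
python3 - <<'E'
from h import *
np.set_printoptions(precision=4,suppress=True)
st(); cap('side','s7'); cap('top','t7')
cv2.imwrite('pics/s7c.png',cv2.resize(cv2.imread('pics/s7.png')[130:280,260:420],(640,600),interpolation=cv2.INTER_CUBIC))
E
```

```text
{'time': np.float64(13.8), 'joints': array([-30.706,  25.947,  45.484,  75.479, -18.168,  85.704,   4.27 ]), 'position': array([ 0.653, -0.052,  0.253]), 'orientation': array([179.809,   0.074,  81.188]), 'contact_force': array([-4.112, -2.804,  8.519]), 'gripper_width': np.float64(0.111)}
```

View pics/s7c.png

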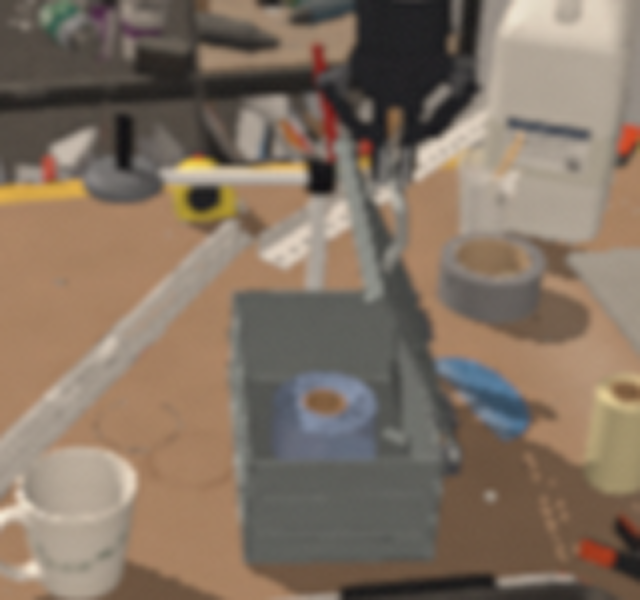

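```bash
python3 - <<'E'
from h import *
np.set_printoptions(precision=4,suppress=True)
yd=np.array([.153,.988,0]);xd=np.array([.988,-.153,0]);hm=np.array([.702,-.0585,.110])
def pl(f,u,v):
    o=world(f,u,v,0.);d=world(f,u,v,1.)-o;p0=hm-.132*yd;p=o+d*(yd@(p0-o))/(yd@d);r=p-hm;return xd@r,r[2],np.hypot(xd@r,r[2]),np.arctan2(r[2],-(xd@r))
for f,u,v in [('s7',260+374/4,130+298/4),('s6',260+276/4,130+365/4),('side0',220+400/4,150+375/4),('side0',220+602/4,150+380/4)]: print(f,np.array(pl(f,u,v)))
cv2.imwrite('pics/s7d.png',cv2.resize(cv2.imread('pics/s7.png')[175:255,330:390],(600,800)[:2][::1],interpolation=cv2.INTER_CUBIC)[:600])
E
```

```text
s7 [-0.0776  0.1515  0.1702  1.0977]
s6 [-0.1488  0.0919  0.1748  0.5532]
side0 [-0.1742  0.0057  0.1743  0.0326]
side0 [-0.0122 -0.0029  0.0125 -0.2306]
```

Side view: the near lid corner gives about 1.07 rad and the arm pose about 1.13. That is close to 1.04, so I go a little higher for margin.

play_rows(
  moves="0 0 8 -1.5 0 0 0; 0 0 16 -2.5 0 0 0; 0 0 16 -2.5 0 0 0; 0 0 16 -2.5 0 0 0; 0 0 16 -2.5 0 0 0",
)

```text
time: 14.52
position: [0.6685, -0.0546, 0.256]
orientation: [179.7, 0.1, 81.2]
contact_force: [-3.5, -3.5, 11.5]
gripper_width: 0.113
```

play_rows(
  moves="0 0 -10 2 0 0 0; 0 0 -20 4.6 0 0 0; 0 0 -30 7.7 0 0 0; 0 0 -39 11 0 0 0; 0 0 -48 14.7 0 0 0; 0 0 -55 18 0 0 0; 0 0 -55 18 0 0 0; 0 0 -55 18 0 0 0",
)

```text
time: 15.52
position: [0.6136, -0.0455, 0.2365]
orientation: [179.9, 0.0, 81.2]
contact_force: [-3.1, -2.0, 7.0]
gripper_width: 0.112
```

```bash
python3 - <<'E'
from h import *
st(); cap('side','s8')
cv2.imwrite('pics/s8c.png',cv2.resize(cv2.imread('pics/s8.png')[130:280,260:420],(640,600),interpolation=cv2.INTER_CUBIC))
s=sensors.state()['position'];dy=(s[0]-.5115)/.988;dz=s[2]-.0936
print(np.arctan2(dz+.036,.192-dy)-.1853,np.hypot(dz+.036,.192-dy))
E
```

```text
{'time': np.float64(15.525), 'joints': array([-35.249,  20.441,  46.336,  83.715, -14.758,  81.994,   2.483]), 'position': array([ 0.614, -0.046,  0.236]), 'orientation': array([1.79875e+02, 2.40000e-02, 8.11900e+01]), 'contact_force': array([-3.115, -2.008,  6.962]), 'gripper_width': np.float64(0.112)}
0.9253404948436053 0.19964352719691278
```

```bash
cat > lid.py <<'E'
from h import *
import sys
np.set_printoptions(precision=3,suppress=True)
yd=np.array([.153,.988,0]);xd=np.array([.988,-.153,0]);hm=np.array([.702,-.0585,.110])
cap('top','t9')
for f in ('s6','s7','s8','t7','t9'):
    z=np.load(f+'.npz');d=z['d'];m=cams.camera_model(str(z['n']));F=200/np.tan(np.radians(m['vertical_fov']/2))
    v,u=np.mgrid[0:400,0:640];C=np.stack([(u-m['cx'])/F*d,(v-m['cy'])/F*d,d],-1)
    P=C@R.from_euler('xyz',m['attitude'],degrees=True).as_matrix().T+m['eye']-hm
    x,y,h=P@xd,P@yd,P[...,2]
    for lo,hi in((-.125,-.075),(.07,.125)):
        M=(d>0)&(y>lo)&(y<hi)&(x>-.17)&(x<.02)&(h>.03)&(h<.175)
        if M.sum()<15: print(f,lo,M.sum());continue
        A=np.c_[x[M],h[M]].astype(float)
        for _ in range(4):
            c=np.median(A,0);_,_,V=np.linalg.svd(A-A.mean(0));r=(A-A.mean(0))@V[1];A=A[abs(r)<max(2*np.std(r),.003)]
        V0=V[0]*np.sign(V[0][1]);print(f,lo,len(A),'ang',np.arctan2(V0[1],-V0[0]),'rms',np.std(r),'mean',A.mean(0),np.arctan2(A.mean(0)[1],-A.mean(0)[0]))
E
python3 lid.py
```

```text
s6 -0.125 261 ang 0.5828384776323102 rms 0.0011907123561398984 mean [-0.094  0.066] 0.6143817930681553
s6 0.07 124 ang 0.5828661781561251 rms 0.00122427414435807 mean [-0.073  0.054] 0.6359266081942897
s7 -0.125 90 ang 1.113551793021236 rms 0.0012739578778625926 mean [-0.045  0.103] 1.162115571320895
s7 0.07 54 ang 1.084270490207531 rms 0.0026035327341632796 mean [-0.054  0.123] 1.1576092572255354
s8 -0.125 179 ang 0.9059959333805382 rms 0.0009766449428147712 mean [-0.063  0.088] 0.9453788394411387
s8 0.07 67 ang 0.8930679017455934 rms 0.001283271128701105 mean [-0.054  0.077] 0.9647907980043641
t7 -0.125 184 ang 1.1069869106401198 rms 0.0017635770602153714 mean [-0.046  0.111] 1.1728382289117154
t7 0.07 194 ang 1.1096334425983467 rms 0.001702753462212108 mean [-0.044  0.11 ] 1.1870851822391149
t9 -0.125 318 ang 0.9054493788680748 rms 0.0015502642295532633 mean [-0.064  0.092] 0.9603052576973523
t9 0.07 350 ang 0.9017040380710161 rms 0.0014599393452080357 mean [-0.062  0.092] 0.9755225929112432
```

Plane fits give a lid angle of 0.90 rad (1.11 at the earlier raised pose). Last check: bystanders and boom.

```bash
python3 - <<'E'
from h import *
a=cv2.imread('pics/top0.png').astype(int);b=cv2.imread('pics/t9.png').astype(int)
for n,(u0,u1,v0,v1) in dict(mug=(375,412,255,300),cup=(447,480,260,290),tape=(200,220,197,222),scraper=(312,335,142,160)).items():
    t=a[v0:v1,u0:u1].astype(np.uint8);r=cv2.matchTemplate(b.astype(np.uint8)[v0-10:v1+10,u0-10:u1+10],t,cv2.TM_CCOEFF_NORMED);print(n,cv2.minMaxLoc(r)[1::2],'(10,10)=unmoved')
d=np.load('t9.npz')['d'];m=cams.camera_model('top');F=200/np.tan(np.radians(m['vertical_fov']/2))
v,u=np.mgrid[0:400,0:640];P=np.stack([(u-m['cx'])/F*d,(v-m['cy'])/F*d,d],-1)@R.from_euler('xyz',m['attitude'],degrees=True).as_matrix().T+m['eye']
M=(abs(P[...,2]-.178)<.012)&(P[...,0]>.52)&(P[...,0]<.645)&(abs(P[...,1]-.19)<.04)
A=P[M][:,:2];V=np.linalg.svd(A-A.mean(0))[2] if len(A)>5 else None;print(len(A),V is not None and np.degrees(np.arctan(V[0][1]/V[0][0])))
st()
E
```

```text
mug (0.9819179177284241, (10, 10)) (10,10)=unmoved
cup (0.9856950044631958, (10, 10)) (10,10)=unmoved
tape (0.996909499168396, (10, 10)) (10,10)=unmoved
scraper (0.9032313227653503, (10, 10)) (10,10)=unmoved
200 -10.315743136930214
{'time': np.float64(15.625), 'joints': array([-35.244,  20.451,  46.332,  83.708, -14.759,  81.997,   2.483]), 'position': array([ 0.614, -0.046,  0.236]), 'orientation': array([1.79879e+02, 2.80000e-02, 8.11910e+01]), 'contact_force': array([-4.06 , -3.075,  7.163]), 'gripper_width': np.float64(0.108)}
```

```bash
python3 -c "
from h import *
print(ticket.hand_in())"
```

```text
the job is handed in; nothing more can be done
None
```

I swung the lamp's boom about 108° to the robot's side, parallel to the bin's short sides. Then I raised the lid past its balance point, lowered it to just below, and handed in with the gripper holding it there. I don't have the verdict; hand-in reports none.

**Final checks (15.6 s on the clock):**
- **Lid:** it stands at about 0.90 rad by depth plane fits from the side and top cameras; the arm's pose gives 0.925. Both are inside 0.83–0.98.
- **Raised past balance:** the plane fits showed about 1.11 rad, and I then went slightly higher (about 1.2 rad by the arm's pose).
- **Boom:** it lies at -10.3° against about -8.8° for the bin, so within 2°.
- **Bystanders:** mug, cup, tape measure and scraper show no shift in the top image.

**What disagreed:**
- **First bar grasp:** it closed on nothing, because the fingertips sit about 38 mm behind the TCP as described. I found this in the wrist depth and went lower. The lamp grip had therefore been held only near its top, but it held.
- **Lifting arc:** it ran a few millimetres off the true radius. The wrist force reached about 29 N during the lift and was about 9 N at the end.
- **Last picture:** the final side view could not be viewed because of the picture limit, so the final state rests on computed measurements only.

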